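Tip the probe housing down the chute and flip the shield shut

ROBOT

A 6-joint arm with a two-finger parallel gripper is mounted at the origin on the work surface. World frame = base frame: x ahead of the robot, y to its left, z up, the work surface at z = 0. Lengths are in mm, angles in rad, forces in N, time in s.
With the tool pointing down it reaches from about 350 to 875 mm from the base axis. Payload 4.2 kg.
Tool frame: the origin (TCP) lies midway between the tips of the shut fingers; the grasp point (between the pads) lies 19 mm behind it; z points along the fingers, y is the line along which they close (so a half turn about z gives the same grasp; the last joint's range is limited). The gripper opens to 85 mm and grips with 20 to 120 N. Pads are 22 mm wide; open, the fingers measure 114 mm over their backs; the gripper's body (76 mm by 85 mm) begins 54 mm behind the grasp point. The pads swing forward as they close: fully open they stand 13 mm farther back than shut.
Start: joints at [1.566, 0.385, 0.008, 0, -1.194, -0.259], TCP at [162.937, 603.366, 231.312] pointing down, gripper open.
Joint ranges: [-3.14, 3.14], [-1.21, 2.06], [-1.07, 1.41], [-3.16, 2.05], [-2.99, -0.16], [-3.1, 3.1]. Speed limits (rad/s): [2.79, 2.79, 3.14, 3.14, 3.14, 3.14].

INTERFACE

Orientations are given as a unit quaternion [x, y, z, w].
In Python, from bench import arm gives the robot as it stands.
- The arm moves only by the tool send_rows, never from a script. Its argument "targets" is a list of rows, each an object of numbers: "gripper": the gripper command: -1 is fully open, 1 is shut, values between are in proportion; "x", "y", "z": the shift along the tool's x, y, z in cm; "ax", "ay", "az": the turn, a rotation vector about the tool's x, y, z in degrees. A call has 1 to 5 rows; each row shifts and turns the commanded pose from where the row before left it, along the tool's axes as they then stand; what a row does not reach is not made up. A row lasts 1/12 s, in which the tool goes at most 41.7 mm and 7.16 degrees, less where a joint would pass 70% of its speed; a pose out of reach is approached as far as the arm can. A call is refused whole if a number of a shift passes 4.17 or a number of a turn 7.16, either way. A call with a gripper value outside its range is refused whole. The fingers move at their own pace and stop on an object; the grip force is fixed at half the most. Time passes only in rows, so rows that do not move let the fingers close. It gives the time, the measured TCP pose, the force, the opening and the grip force at its end, in the units of the state.
- arm.read_state(): the state, without advancing time (a new reading comes with each control period).
- arm.get_image(name): name is "side" or "top" or "wrist"; returns (picture, depth): 400x640x3 uint8, red, green, blue; 400x640 float32, mm along the optical axis (not along the pixel's ray), 0 where there is no reading.
- arm.camera_model(name): a dict with "fx", "fy", "cx", "cy" (pixels), "cam_to_world" (4x4, takes a point from camera to world coordinates). Camera axes: x right, y down, z forward; pixel columns grow to the right and rows downward; lengths in mm; the calibration is good to about 2 mm. A picture is of the moment at which its call begins: read the wrist's pose just before it. camera_model takes no time and is no camera call; for the wrist camera it gives the pose at the moment of the call.
- arm.job_done(): hands the job in; it is judged then, once.
Trained networks look in the newest picture that a camera, given by its name, has taken for a name from the list of things; names that differ only in an ending like _2 or _b are one class to them, and where a whole thing is asked for, a point or a joint stands for the part that bears it (a point fixed in the world has none). Each returns a list of dicts, best first, with "score" (0 to 1); they miss things now and then, are a little off and sometimes report something else, mostly with a low value. They report only what shows in the picture. A call takes as long as a camera call. They do not tell look-alikes from the thing itself.
- arm.boxes_of(camera, thing): "rect" ([left, top, width, height] in pixels, round what is visible of it).
The state is a dict: "clock": time; "joints": joint angles; "joint_vel": joint speeds; "joint_efforts": joint torques, N m; "position": TCP position; "ee_rot": TCP orientation; "contact_force": force on the tool from outside, world axes, zero at the start; "wrist_torque": the same for the moment, N m; "gripper_width": finger opening in mm; "grasp_force": force on a finger pad.
Only numpy, scipy, OpenCV 4.12 (cv2) and the standard library are available. Lean on these libraries where they do the work, as an engineer would, in place of code of your own. Each camera call takes 0.05 s, during which the arm holds its last target. There are 200 camera calls.

TASK

With the fingertips only, gently push over the blue probe housing that stands on the deck at the top of the chute, so that it topples onto the chute and slides down to lie in the tin. Then push the open smoky shield from behind so that it flips over and shuts on the tin. Do not pinch or lift the housing or walk it upright down the chute, and leave every other part where it is.

Things in the scene. Friction and masses are not known exactly. Their poses are not given: they have to be found in the camera images.
- station: fixed steel fixture: deck, chute and tin in one line. Origin on the bench about under the chute's middle; it may be turned about the vertical. +y points along the line from tin to deck, x across, z up. In this frame the chute runs straight down at 30 degrees from the deck edge (y +90, height 125 mm) to the tin's rim (y -40, height 50)
- deck_edge (a point): middle of the deck's edge at the head of the chute, on the deck's top; axes as the station's. The deck is level, with a grey non-slip top, 125 mm above the bench, 150 mm wide (x) and reaches 80 mm back (+y) from this edge. The chute is 65 mm wide inside, side walls 19 mm high, polished so that plastic slides down by itself
- tin_floor (a point): centre of the tin's inner floor, 3 mm above the bench; axes as the station's. The tin is an open box 90 (x) by 160 (y) by 48 mm high, walls 3 mm, at the chute's foot
- shield (a joint): hinge angle of the smoky acrylic shield (rad): 0 shut, lying level on the tin; it starts open at about 1.8, leaning back past upright against its stop at 1.85. Hinge free and lightly damped: once pushed past upright (under 1.57) it falls shut by itself in about a second. 60 g
- shield_edge (a point): middle of the free long edge of the shield, which is a 4 mm plate 158 mm long (along the station's y) reaching 94 mm from the hinge to this edge; open, this edge is the top one, edged with a narrow aluminium strip
- shield_hinge (a point): middle of the shield's hinge line, on the tin's long rim at the station's -x side, 51 mm above the bench; the line runs along the station's y. To shut, the shield swings towards the station's +x, so it is pushed from its -x side
- housing: blue plastic probe housing, a square block 30 by 30 mm and 74 mm tall with a 12 mm wide, 10 mm high steel tip on top, 40 to 85 g, loose, upright on the deck in front of the chute's head, turned up to 0.25 rad; nothing stands behind it (+y of the station). Origin at the centre of its foot, z towards the tip
- housing_mid (a point): middle of the housing's block, 37 mm above its foot
- spacer_a: white nylon spacer, a tube 18 mm wide and 24 mm high standing on the deck to the -x side of the housing; leave it. Origin at the centre of its foot
- spacer_b: a like spacer standing on the bench beside the tin, on its +x side; leave it. Origin at the centre of its foot
- caster: bronze ball caster, 48 mm wide flange, 32 mm high, on the bench; leave it. Origin at the centre of its underside
- wheel: rubber-tyred wheel lying flat, 65 mm wide, 29 mm high, on the bench; leave it. Origin at the centre of its underside
- motor: small gear motor, 64 by 29 by 22 mm, on the bench beyond the fixture; leave it. Origin under its gear case
- driver: screwdriver, 160 mm long, lying on the bench beyond the fixture; leave it. Origin under its middle
Things that resemble listed ones, but are neither listed nor needed, are in the scene too. Of the things shaped like the housing, the blue one is meant.

How it is judged:
By the outcome, as a careful person would: the job done as asked, in the order asked, and still so for the second after the job is handed in, with the robot touching nothing.
It also fails if it takes over 48 s, if anything falls off the work surface, if the arm or the gripper's body presses on something with over 40 N, if the wrist force passes 120 N, or if a joint passes its speed limit or range.

## Working session

There is one attempt and no reset: what is moved stays moved. The work goes in short steps, Python scripts to look and compute and a tool call to move; the robot and the scene stay as the last step left them, time stands still between calls to the robot, and variables do not carry over. Pictures are saved under pics/ and viewed, at most 10 in all, crops included, and the job is handed in when it is done.

Besides the shell and the picture viewer there is one more tool, called as name(argument=value, ...) on one line, values as JSON. send_rows: Moves the arm, as the interface text tells. Its arguments: {"type":"object","properties":{"targets":{"type":"array"}},"required":["targets"]}

```bash
ls; mkdir -p pics; python3 - <<'E'
from bench import arm
import cv2,numpy as np
s=arm.read_state();print(s['clock'],s['position'],s['ee_rot'],s['gripper_width'])
ims=[]
for c in('top','side'):
    im,d=arm.get_image(c);np.savez(f'pics/{c}0.npz',im=im,d=d)
    m=arm.camera_model(c);print(c,m)
    cv2.imwrite(f'pics/{c}0.png',im[:,:,::-1])
    for t in('housing','shield','spacer_a','deck_edge'):
        try:print(t,[(r['rect'],round(r['score'],2)) for r in arm.boxes_of(c,t)])
        except Exception as e:print(t,e)
E
```

```text
pics
0.0 [162.78445745 602.81647237 230.20646312] [ 9.91300699e-01 -1.31611973e-01 -1.00477570e-04  1.09658396e-03] 85.40704622587293
top {'fx': 494.71320499590405, 'fy': 494.71320499590405, 'cx': 312.4719695741324, 'cy': 193.1557831953089, 'cam_to_world': array([[ 2.70179997e-02, -9.96071973e-01,  8.43246782e-02,
         4.75789048e+02],
       [-9.99457626e-01, -2.85057220e-02, -1.64887078e-02,
         2.11856003e+01],
       [ 1.88276755e-02, -8.38334508e-02, -9.96301898e-01,
         1.16631168e+03],
       [ 0.00000000e+00,  0.00000000e+00,  0.00000000e+00,
         1.00000000e+00]])}
housing [([254.6, 151.4, 18.6, 25.5], 0.86), ([300.2, 127.1, 14.6, 19.0], 0.71), ([242.3, 223.6, 19.3, 15.4], 0.51)]
shield [([333.6, 204.1, 69.9, 20.1], 0.65)]
spacer_a [([354.8, 150.2, 8.9, 9.5], 0.6), ([249.8, 195.6, 2.6, 1.6], 0.5)]
deck_edge [([233.7, 129.4, 173.0, 99.5], 0.7), ([246.9, 196.8, 10.0, 2.8], 0.56)]
side {'fx': 402.14988622713514, 'fy': 402.14988622713514, 'cx': 319.09876771193524, 'cy': 189.4525763784334, 'cam_to_world': array([[ 9.14513223e-01, -2.39830011e-01,  3.25802289e-01,
         3.06152008e+02],
       [-4.04464177e-01, -5.24862805e-01,  7.48951110e-01,
        -5.86017861e+02],
       [-8.61944999e-03, -8.16701048e-01, -5.76996623e-01,
         5.85062244e+02],
       [ 0.00000000e+00,  0.00000000e+00,  0.00000000e+00,
         1.00000000e+00]])}
housing [([367.2, 188.6, 13.3, 31.5], 0.81), ([317.1, 127.4, 17.8, 36.3], 0.61), ([256.1, 183.3, 18.7, 33.2], 0.57)]
shield [([310.8, 204.4, 34.7, 91.2], 0.55), ([200.8, 217.3, 22.4, 21.3], 0.39)]
spacer_a [([386.1, 247.0, 9.4, 12.0], 0.6), ([288.7, 151.5, 6.4, 11.6], 0.56)]
deck_edge [([283.7, 146.7, 110.4, 168.6], 0.59)]
```

View pics/top0.png

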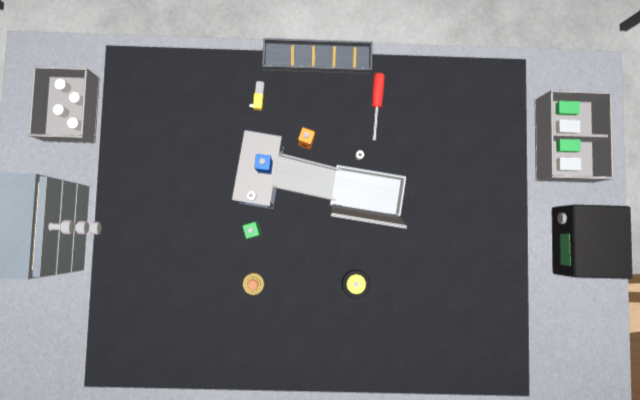

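View pics/side0.png

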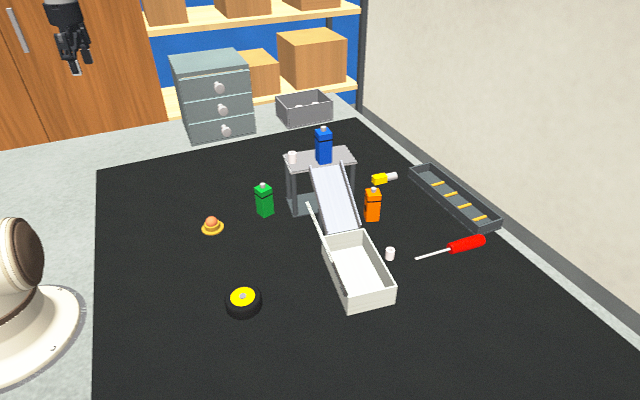

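```bash
cat > h.py <<'E'
from bench import arm
import cv2,numpy as np
def cloud(c,d):
    m=arm.camera_model(c);v,u=np.indices(d.shape)
    p=np.stack([(u-m['cx'])/m['fx']*d,(v-m['cy'])/m['fy']*d,d],-1)
    T=m['cam_to_world'];return p@T[:3,:3].T+T[:3,3]
E
python3 - <<'E'
from h import *
z=np.load('pics/top0.npz');im=z['im'].astype(int);P=cloud('top',z['d']);ok=z['d']>0
r=lambda a:np.round(a,1)
roi=np.zeros(ok.shape,bool);roi[120:235,225:410]=1
Z=P[...,2]
m=ok&roi&(abs(Z-125)<6);b=cv2.minAreaRect(P[m][:,:2].astype(np.float32));print('deck',m.sum(),r(P[m].mean(0)),b,r(cv2.boxPoints(b)))
R,G,B=im[...,0],im[...,1],im[...,2]
m=ok&roi&(B>R+50)&(B>G+40)&(Z>192);b=cv2.minAreaRect(P[m][:,:2].astype(np.float32));print('blue top',m.sum(),r(np.median(P[m],0)),b)
m=ok&roi&(Z>130)&(Z<170)&(P[...,1]>40);print('spacer',m.sum(),r(P[m].mean(0)))
# tin rim & shield
m=ok&roi&(abs(Z-50)<5)&(P[...,1]<0);b=cv2.minAreaRect(P[m][:,:2].astype(np.float32));print('rim',m.sum(),b,r(cv2.boxPoints(b)))
m=ok&roi&(Z>110)&(P[...,1]<0);print('edge',m.sum());q=P[m];print(r(q[q[:,1].argmin()]),r(q[q[:,1].argmax()]),r(q.mean(0)))
m=ok&roi&(Z<12)&(Z>-3)&(P[...,1]<0)&(R>120);b=cv2.minAreaRect(P[m][:,:2].astype(np.float32));print('floor',m.sum(),b)
z=np.load('pics/side0.npz');im=z['im'].astype(int);P=cloud('side',z['d']);R,G,B=im[...,0],im[...,1],im[...,2]
roi=np.zeros(ok.shape,bool);roi[125:168,312:338]=1
m=roi&(B>R+50)&(B>G+40)&(z['d']>0)&(P[...,1]<300);q=P[m];print('blue side',len(q),r(q.min(0)),r(q.max(0)),r(np.median(q,0)))
roi[:]=0;roi[200:300,300:332]=1
m=roi&(P[...,2]>56)&(z['d']>0);q=P[m];i=q[:,2].argmax();print('shield side',r(q[i]),r(q.min(0)),r(q.max(0)))
E
```

```text
deck 2519 [610.2 113.4 124. ] ((595.3790283203125, -17.904510498046875), (366.9993591308594, 150.1773223876953), 82.18181610107422) [[ 496.  -189.5]
 [ 644.8 -209.9]
 [ 694.7  153.7]
 [ 545.9  174.1]]
blue top 207 [615.2 105.1 197.9] ((616.8570556640625, 106.12939453125), (30.265565872192383, 30.377887725830078), 86.20398712158203)
spacer 153 [588.  103.  144.6]
rim 356 ((580.9140014648438, -115.84757232666016), (175.46517944335938, 90.71609497070312), 81.97171020507812) [[ 523.7 -196.4]
 [ 613.6 -209.1]
 [ 638.1  -35.3]
 [ 548.3  -22.6]]
edge 420
[ 506.7 -193.4  112.1] [518.2 -35.3 142.5] [ 512.2 -113.7  131.5]
floor 2375 ((591.8358764648438, -118.53085327148438), (260.030517578125, 200.50059509277344), 29.836578369140625)
blue side 572 [600.9  88.1 124.3] [633.  156.5 208.6] [612.9  92.5 169. ]
shield side [ 504.3 -159.5  144.9] [ 496.7 -190.6   56.1] [595.7  25.3 144.9]
```

send_rows(targets=[{"gripper": 1,"az": -7.16},{"gripper": 1,"x": 1.3,"y": 3.47},{"gripper": 1,"x": 1.3,"y": 3.47},{"gripper": 1,"x": 1.3,"y": 3.47},{"gripper": 1,"x": 1.3,"y": 3.47}])

```text
$.targets[0]: bad value
```

send_rows(targets=[{"gripper": 1,"x": 1.3,"y": 3.47},{"gripper": 1,"x": 1.3,"y": 3.47},{"gripper": 1,"x": 1.3,"y": 3.47},{"gripper": 1,"x": 3.55,"y": 1.1},{"gripper": 1,"x": 3.55,"y": 1.1}])

```text
$.targets[0]: bad value
```

send_rows(targets=[{"gripper": 1,"x": 3.55,"y": 1.1},{"gripper": 1,"x": 3.55,"y": 1.1},{"gripper": 1,"x": 3.55,"y": 1.1},{"gripper": 1,"x": 3.55,"y": 1.1},{"gripper": 1,"x": 3.55,"y": 1.1}])

```text
$.targets[0]: bad value
```

send_rows(targets=[{"gripper": 1,"x": 0,"y": 0,"z": 0,"ax": 0,"ay": 0,"az": -7.1},{"gripper": 1,"x": 1.3,"y": 3.47,"z": 0,"ax": 0,"ay": 0,"az": 0},{"gripper": 1,"x": 1.3,"y": 3.47,"z": 0,"ax": 0,"ay": 0,"az": 0},{"gripper": 1,"x": 1.3,"y": 3.47,"z": 0,"ax": 0,"ay": 0,"az": 0},{"gripper": 1,"x": 1.3,"y": 3.47,"z": 0,"ax": 0,"ay": 0,"az": 0}])

```text
clock: 0.92
position: [195.3, 457.0, 231.1]
ee_rot: [0.998, -0.07, 0.0, 0.0]
contact_force: [0.6, 0.1, 0.3]
gripper_width: 25.3
grasp_force: 0.0
```

send_rows(targets=[{"gripper": 1,"x": 1.3,"y": 3.47,"z": 0,"ax": 0,"ay": 0,"az": 0},{"gripper": 1,"x": 1.3,"y": 3.47,"z": 0,"ax": 0,"ay": 0,"az": 0},{"gripper": 1,"x": 1.3,"y": 3.47,"z": 0,"ax": 0,"ay": 0,"az": 0},{"gripper": 1,"x": 3.55,"y": 1.1,"z": 0,"ax": 0,"ay": 0,"az": 0},{"gripper": 1,"x": 3.55,"y": 1.1,"z": 0,"ax": 0,"ay": 0,"az": 0}])

```text
clock: 1.33
position: [286.5, 316.8, 232.4]
ee_rot: [0.998, -0.068, 0.0, -0.001]
contact_force: [0.6, 0.6, 0.4]
gripper_width: 0.1
grasp_force: 0.0
```

send_rows(targets=[{"gripper": 1,"x": 3.55,"y": 1.1,"z": 0,"ax": 0,"ay": 0,"az": 0},{"gripper": 1,"x": 3.55,"y": 1.1,"z": 0,"ax": 0,"ay": 0,"az": 0},{"gripper": 1,"x": 3.55,"y": 1.1,"z": 0,"ax": 0,"ay": 0,"az": 0},{"gripper": 1,"x": 3.55,"y": 1.1,"z": 0,"ax": 0,"ay": 0,"az": 0},{"gripper": 1,"x": 3.55,"y": 1.1,"z": 0,"ax": 0,"ay": 0,"az": 0}])

```text
clock: 1.75
position: [456.1, 238.1, 231.6]
ee_rot: [0.998, -0.07, 0.0, -0.0]
contact_force: [-0.4, 0.4, -0.3]
gripper_width: 0.4
grasp_force: 0.0
```

```bash
cat >> h.py <<'E'
Y=np.array([.136,.991]);X=np.array([.991,-.136]);O=np.array([597.2,-4.6])
def st(p):p=np.asarray(p,float);return np.round([(p[:2]-O)@X,(p[:2]-O)@Y,p[2]],1)
def state():
    s=arm.read_state();print(s['clock'],'station',st(s['position']),'F',np.round(s['contact_force'],1),np.round(s['ee_rot'],3),s['gripper_width'],np.round(s['joints'],2))
E
python3 -c "
from h import *
state()"
```

```text
1.75 station [-172.8  221.3  231.6] F [-0.4  0.4 -0.3] [ 0.998 -0.07   0.    -0.   ] 0.42330123963342925 [ 0.8   0.2  -0.26 -0.   -1.11  0.63]
```

send_rows(targets=[{"gripper": 1,"x": 3.7,"y": 0.9,"z": 0,"ax": 0,"ay": 0,"az": 0},{"gripper": 1,"x": 3.7,"y": 0.9,"z": 0,"ax": 0,"ay": 0,"az": 0},{"gripper": 1,"x": 3.7,"y": 0.9,"z": 0,"ax": 0,"ay": 0,"az": 0},{"gripper": 1,"x": 3.0,"y": 0.5,"z": 0,"ax": 0,"ay": 0,"az": 0},{"gripper": 1,"x": 0,"y": 0,"z": 0,"ax": 0,"ay": 0,"az": 0}])

```text
clock: 2.17
position: [593.9, 185.9, 229.9]
ee_rot: [0.997, -0.072, 0.0, 0.001]
contact_force: [0.1, 0.4, -0.5]
gripper_width: -0.2
grasp_force: 0.0
```

```bash
python3 -c "
from h import *
arm.get_image('top')
state()
im,d=arm.get_image('wrist');cv2.imwrite('pics/w1.png',im[:,:,::-1])
P=cloud('wrist',d);i=im.astype(int);m=(i[...,2]>i[...,0]+50)&(i[...,2]>i[...,1]+40)&(d>0)&(abs(P[...,2]-199)<6);print(m.sum());
if m.sum()>20:
  b=cv2.minAreaRect(P[m][:,:2].astype(np.float32));print(b,st([*b[0],199]))
"
```

```text
2.2167 station [-31.6 188.7 229.9] F [-0.6  0.2 -0.2] [ 0.997 -0.072 -0.001  0.   ] 0.21886100973691724 [ 0.57  0.38 -0.01  0.   -1.19  0.86]
2320
((618.4567260742188, 106.27750396728516), (30.240848541259766, 30.098766326904297), 85.81739807128906) [  6.  112.8 199. ]
```

View pics/w1.png

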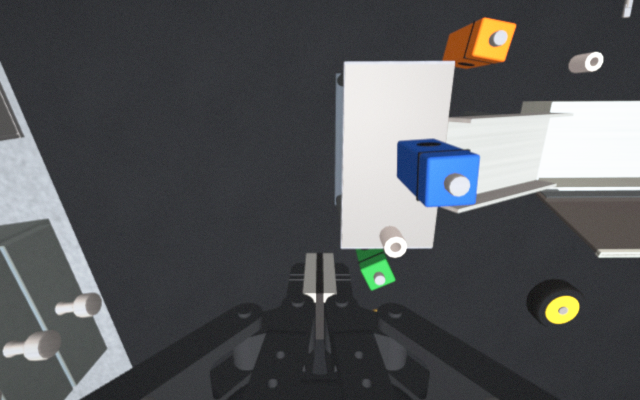

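send_rows(targets=[{"gripper": 1,"x": 3.7,"y": 0.5,"z": 0,"ax": 0,"ay": 0,"az": 0},{"gripper": 1,"x": 0,"y": 1.5,"z": 2.0,"ax": 0,"ay": 0,"az": 0},{"gripper": 1,"x": 0,"y": 0.5,"z": 2.1,"ax": 0,"ay": 0,"az": 0},{"gripper": 1,"x": 0,"y": 0,"z": 0,"ax": 0,"ay": 0,"az": 0},{"gripper": 1,"x": 0,"y": 0,"z": 0,"ax": 0,"ay": 0,"az": 0}])

```text
clock: 2.68
position: [621.5, 158.2, 190.0]
ee_rot: [0.998, -0.069, -0.001, 0.001]
contact_force: [0.6, -0.4, 0.5]
gripper_width: -0.2
grasp_force: 0.0
```

```bash
python3 -c "
from h import *
state()"
```

```text
2.6833 station [  1.9 164.7 190. ] F [ 0.6 -0.4  0.5] [ 0.998 -0.069 -0.001  0.001] -0.22741874464322384 [ 0.5   0.44 -0.01  0.   -1.12  0.93]
```

send_rows(targets=[{"gripper": 1,"x": 0.3,"y": 1.0,"z": 0,"ax": 0,"ay": 0,"az": 0},{"gripper": 1,"x": 0,"y": 0.6,"z": 0,"ax": 0,"ay": 0,"az": 0},{"gripper": 1,"x": 0,"y": 0.4,"z": 0,"ax": 0,"ay": 0,"az": 0},{"gripper": 1,"x": 0,"y": 0.4,"z": 0,"ax": 0,"ay": 0,"az": 0},{"gripper": 1,"x": 0,"y": 0.4,"z": 0,"ax": 0,"ay": 0,"az": 0}])

```text
clock: 3.1
position: [622.1, 129.6, 191.2]
ee_rot: [0.998, -0.07, 0.001, -0.0]
contact_force: [-0.4, 0.2, 0.7]
gripper_width: 0.0
grasp_force: 0.2
```

send_rows(targets=[{"gripper": 1,"x": 0,"y": 0.4,"z": 0,"ax": 0,"ay": 0,"az": 0},{"gripper": 1,"x": 0,"y": 0.4,"z": 0,"ax": 0,"ay": 0,"az": 0},{"gripper": 1,"x": 0,"y": 0.3,"z": 0,"ax": 0,"ay": 0,"az": 0}])

```text
clock: 3.35
position: [620.3, 118.5, 190.4]
ee_rot: [0.998, -0.07, -0.0, -0.0]
contact_force: [0.4, 0.2, 0.5]
gripper_width: 0.2
grasp_force: 0.0
```

```bash
cat > look.py <<'E'
from h import *
import sys
state()
a,_=arm.get_image('wrist');b,_=arm.get_image('side')
out=np.hstack([cv2.resize(a,(400,250)),cv2.resize(b[110:310,220:440],(275,250))])
cv2.imwrite('pics/'+sys.argv[1]+'.png',out[:,:,::-1])
E
python3 look.py p2
```

```text
3.35 station [  6.1 125.1 190.4] F [0.4 0.2 0.5] [ 0.998 -0.07  -0.    -0.   ] 0.20998083589257893 [ 0.44  0.43 -0.03 -0.   -1.11  0.99]
```

View pics/p2.png

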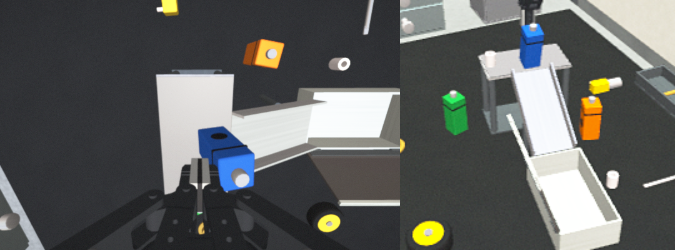

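The wrist view (left) shows the blue housing touching the fingers at about (235,165), and the side view shows it still standing. I'll keep pushing slowly.

send_rows(targets=[{"gripper": 1,"x": 0,"y": 0.35,"z": 0,"ax": 0,"ay": 0,"az": 0},{"gripper": 1,"x": 0,"y": 0.35,"z": 0,"ax": 0,"ay": 0,"az": 0}])

```text
clock: 3.62
position: [619.4, 112.0, 190.2]
ee_rot: [0.998, -0.07, -0.0, 0.0]
contact_force: [0.7, 0.0, -0.3]
gripper_width: 0.0
grasp_force: 0.0
```

```bash
cat > blue.py <<'E'
from h import *
state()
for c in('side','wrist'):
    im,d=arm.get_image(c);P=cloud(c,d);i=im.astype(int);m=(i[...,2]>i[...,0]+50)&(i[...,2]>i[...,1]+40)&(d>0)
    S=np.stack([(P[...,:2]-O)@X,(P[...,:2]-O)@Y,P[...,2]],-1);m&=(abs(S[...,0])<60)&(S[...,1]>-210)&(S[...,1]<180)
    q=S[m]
    if len(q)<20:print(c,'none');continue
    lo,hi=np.percentile(q,[2,98],0);print(c,len(q),lo.round(1),hi.round(1))
    z=q[:,2]
    for a in np.arange(z.min(),z.max(),15):
        k=(z>=a)&(z<a+15)
        if k.sum()>8:print('  z',round(a),'n',k.sum(),'y',np.round(np.percentile(q[k,1],[5,50,95])),'x',np.round(np.median(q[k,0])))
E
python3 blue.py
```

```text
3.6167 station [  6.1 118.5 190.2] F [ 0.7  0.  -0.3] [ 0.998 -0.07  -0.     0.   ] 0.001194432363788602 [ 0.44  0.42 -0.04 -0.   -1.11  1.  ]
side 531 [ -9.1  75.7 130.4] [ 40.7 112.5 407.7]
  z 125 n 65 y [ 92.  96. 117.] x 1.0
  z 140 n 86 y [ 88.  92. 113.] x 1.0
  z 155 n 91 y [ 84.  86. 110.] x 1.0
  z 170 n 76 y [ 79.  82. 104.] x -2.0
  z 185 n 141 y [75. 79. 98.] x 3.0
  z 200 n 51 y [ 83.  95. 101.] x 1.0
  z 410 n 9 y [95. 98. 98.] x 40.0
wrist 5382 [ -4.1  75.3 136.8] [ 24.1 122.9 203.2]
  z 124 n 186 y [ 98. 112. 125.] x 22.0
  z 139 n 604 y [ 95. 119. 123.] x 22.0
  z 154 n 580 y [ 89. 114. 118.] x 22.0
  z 169 n 793 y [ 85. 104. 113.] x 23.0
  z 184 n 1694 y [ 75.  85. 106.] x 21.0
  z 199 n 1499 y [ 89.  96. 102.] x 12.0
  z 214 n 9 y [104. 104. 104.] x 14.0
  z 229 n 17 y [102. 104. 105.] x 19.0
```

Toppling nicely: it tilts about 16° with its foot not sliding. I'll continue.

send_rows(targets=[{"gripper": 1,"x": 0,"y": 0.35,"z": 0,"ax": 0,"ay": 0,"az": 0},{"gripper": 1,"x": 0,"y": 0.35,"z": 0,"ax": 0,"ay": 0,"az": 0},{"gripper": 1,"x": 0,"y": 0.35,"z": 0,"ax": 0,"ay": 0,"az": 0},{"gripper": 1,"x": 0,"y": 0.2,"z": 0,"ax": 0,"ay": 0,"az": 0},{"gripper": 1,"x": 0,"y": 0,"z": 0,"ax": 0,"ay": 0,"az": 0}])

```text
clock: 4.13
position: [617.6, 99.1, 190.4]
ee_rot: [0.998, -0.07, -0.0, 0.0]
contact_force: [0.4, -0.4, -0.2]
gripper_width: 0.0
grasp_force: 0.0
```

send_rows(targets=[{"gripper": 1,"x": 0,"y": 0,"z": 0,"ax": 0,"ay": 0,"az": 0},{"gripper": 1,"x": 0,"y": 0,"z": 0,"ax": 0,"ay": 0,"az": 0},{"gripper": 1,"x": 0,"y": 0,"z": 0,"ax": 0,"ay": 0,"az": 0},{"gripper": 1,"x": 0,"y": 0,"z": 0,"ax": 0,"ay": 0,"az": 0},{"gripper": 1,"x": 0,"y": 0,"z": 0,"ax": 0,"ay": 0,"az": 0}])

```text
clock: 4.55
position: [617.7, 99.8, 190.3]
ee_rot: [0.998, -0.07, -0.0, -0.0]
contact_force: [0.3, -0.4, 0.6]
gripper_width: 0.3
grasp_force: 0.0
```

```bash
python3 blue.py; python3 look.py p3
```

```text
4.55 station [  6.1 106.2 190.3] F [ 0.3 -0.4  0.6] [ 0.998 -0.07  -0.    -0.   ] 0.33281812506247843 [ 0.42  0.42 -0.05 -0.   -1.11  1.01]
side 644 [  -7.7 -153.8    8.7] [ 23.8  82.3 288. ]
  z 6 n 101 y [-154. -140.  -87.] x -6.0
  z 21 n 522 y [-153. -123.  -85.] x 5.0
wrist 2727 [  -4.5 -150.6    9.3] [ 25.7 -79.3  33.1]
  z 0 n 174 y [-133.  -80.  -79.] x 13.0
  z 15 n 520 y [-143.  -82.  -79.] x 20.0
  z 30 n 2033 y [-149. -115.  -83.] x 10.0
4.65 station [  6.1 106.2 190.3] F [-0.1 -0.2 -0.1] [ 0.998 -0.07  -0.     0.   ] 0.03224192022781839 [ 0.42  0.42 -0.05  0.   -1.11  1.01]
```

View pics/p3.png

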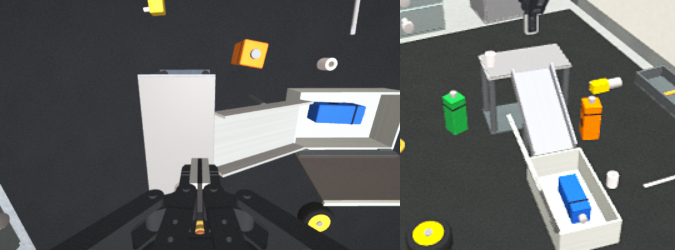

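The pictures show the housing lying flat in the tin: (335,112) in the wrist view, (575,195) in the side view. Next is the shield.

send_rows(targets=[{"gripper": 1,"x": -2.0,"y": -0.5,"z": -3.0,"ax": 0,"ay": 0,"az": 0},{"gripper": 1,"x": -4.0,"y": 0,"z": 0,"ax": 0,"ay": 0,"az": 0},{"gripper": 1,"x": -4.0,"y": 0,"z": 0,"ax": 0,"ay": 0,"az": 0},{"gripper": 1,"x": -2.2,"y": 3.3,"z": 0,"ax": 0,"ay": 0,"az": 0},{"gripper": 1,"x": 0,"y": 4.0,"z": 0,"ax": 0,"ay": 0,"az": 0}])

```text
clock: 5.17
position: [483.7, 50.4, 220.7]
ee_rot: [0.998, -0.067, -0.0, -0.0]
contact_force: [0.7, -1.0, 0.2]
gripper_width: 0.4
grasp_force: 0.0
```

send_rows(targets=[{"gripper": 1,"x": 0,"y": 4.0,"z": 0,"ax": 0,"ay": 0,"az": 0},{"gripper": 1,"x": 0,"y": 4.0,"z": 0,"ax": 0,"ay": 0,"az": 0},{"gripper": 1,"x": 0,"y": 4.0,"z": 0,"ax": 0,"ay": 0,"az": 0},{"gripper": 1,"x": 0,"y": 3.9,"z": 0,"ax": 0,"ay": 0,"az": 0},{"gripper": 1,"x": 0,"y": 0,"z": 0,"ax": 0,"ay": 0,"az": 0}])

```text
clock: 5.58
position: [463.7, -112.8, 220.5]
ee_rot: [0.997, -0.073, -0.0, 0.0]
contact_force: [0.9, 0.9, 0.0]
gripper_width: 0.4
grasp_force: 0.0
```

```bash
python3 -c "
from h import *
state()"
```

```text
5.5833 station [-117.6 -125.4  220.5] F [0.9 0.9 0. ] [ 0.997 -0.073 -0.     0.   ] 0.37170386204628897 [ 0.1   0.14 -0.36  0.   -1.07  1.32]
```

Next, lower to z≈120 and push towards +x: contact should come near x≈-76, and upright near -56.

send_rows(targets=[{"gripper": 1,"x": 0,"y": 0,"z": 4.0,"ax": 0,"ay": 0,"az": 0},{"gripper": 1,"x": 0,"y": 0,"z": 4.0,"ax": 0,"ay": 0,"az": 0},{"gripper": 1,"x": 0,"y": 0,"z": 1.8,"ax": 0,"ay": 0,"az": 0},{"gripper": 1,"x": 0,"y": 0,"z": 0,"ax": 0,"ay": 0,"az": 0},{"gripper": 1,"x": 1.5,"y": 0,"z": 0,"ax": 0,"ay": 0,"az": 0}])

```text
clock: 6.0
position: [477.6, -110.1, 121.8]
ee_rot: [0.998, -0.07, -0.002, 0.0]
contact_force: [0.6, 0.2, 1.2]
gripper_width: 0.1
grasp_force: 0.0
```

send_rows(targets=[{"gripper": 1,"x": 1.0,"y": 0,"z": 0,"ax": 0,"ay": 0,"az": 0},{"gripper": 1,"x": 0.6,"y": 0,"z": 0,"ax": 0,"ay": 0,"az": 0},{"gripper": 1,"x": 0.6,"y": 0,"z": 0,"ax": 0,"ay": 0,"az": 0},{"gripper": 1,"x": 0.6,"y": 0,"z": 0,"ax": 0,"ay": 0,"az": 0},{"gripper": 1,"x": 0.6,"y": 0,"z": 0,"ax": 0,"ay": 0,"az": 0}])

```text
clock: 6.42
position: [514.3, -114.9, 122.9]
ee_rot: [0.998, -0.07, 0.0, -0.0]
contact_force: [-0.2, -1.5, -0.0]
gripper_width: 0.1
grasp_force: 0.1
```

send_rows(targets=[{"gripper": 1,"x": 0.6,"y": 0,"z": 0,"ax": 0,"ay": 0,"az": 0},{"gripper": 1,"x": 0.6,"y": 0,"z": 0,"ax": 0,"ay": 0,"az": 0},{"gripper": 1,"x": 0.6,"y": 0,"z": 0,"ax": 0,"ay": 0,"az": 0},{"gripper": 1,"x": 0,"y": 0,"z": 0,"ax": 0,"ay": 0,"az": 0}])

```text
clock: 6.75
position: [532.9, -117.6, 122.3]
ee_rot: [0.998, -0.07, 0.0, 0.0]
contact_force: [-0.3, -0.5, -0.5]
gripper_width: -0.1
grasp_force: 0.0
```

```bash
python3 look.py p4
```

```text
6.75 station [ -48.4 -120.8  122.3] F [-0.3 -0.5 -0.5] [ 0.998 -0.07   0.     0.   ] -0.09021922449965444 [ 0.08  0.36 -0.34  0.   -0.88  1.35]
```

View pics/p4.png

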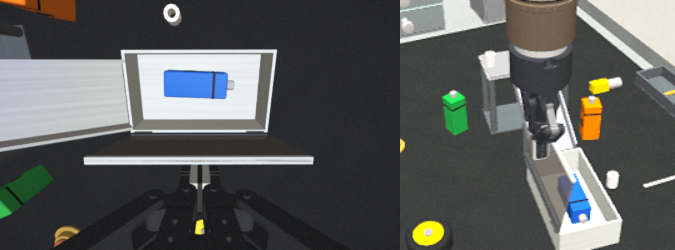

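The wrist view shows the shield at (200,160) still against the fingers, about upright, with the housing lying in the tin. I'll push a bit further.

send_rows(targets=[{"gripper": 1,"x": 0.5,"y": 0,"z": 0,"ax": 0,"ay": 0,"az": 0},{"gripper": 1,"x": 0.5,"y": 0,"z": 0,"ax": 0,"ay": 0,"az": 0},{"gripper": 1,"x": 0.5,"y": 0,"z": 0,"ax": 0,"ay": 0,"az": 0},{"gripper": 1,"x": -0.5,"y": 0,"z": 0,"ax": 0,"ay": 0,"az": 0},{"gripper": 1,"x": -1.5,"y": 0,"z": 0,"ax": 0,"ay": 0,"az": 0}])

```text
clock: 7.27
position: [528.1, -116.9, 122.1]
ee_rot: [0.998, -0.07, 0.001, 0.0]
contact_force: [0.5, 1.1, 0.4]
gripper_width: 0.3
grasp_force: 0.0
```

send_rows(targets=[{"gripper": 1,"x": -3,"y": 0,"z": 0,"ax": 0,"ay": 0,"az": 0},{"gripper": 1,"x": -4,"y": 0,"z": -2,"ax": 0,"ay": 0,"az": 0},{"gripper": 1,"x": -1,"y": 0,"z": -4,"ax": 0,"ay": 0,"az": 0},{"gripper": 1,"x": 0,"y": 0,"z": -4,"ax": 0,"ay": 0,"az": 0},{"gripper": 1,"x": 0,"y": 0,"z": -2,"ax": 0,"ay": 0,"az": 0}])

```text
clock: 7.68
position: [450.4, -106.3, 245.8]
ee_rot: [0.998, -0.069, 0.004, 0.0]
contact_force: [1.1, -0.7, 0.3]
gripper_width: -0.0
grasp_force: 0.0
```

send_rows(targets=[{"gripper": 1,"x": 0,"y": 0,"z": 0,"ax": 0,"ay": 0,"az": 0},{"gripper": 1,"x": 0,"y": 0,"z": 0,"ax": 0,"ay": 0,"az": 0},{"gripper": 1,"x": 0,"y": 0,"z": 0,"ax": 0,"ay": 0,"az": 0},{"gripper": 1,"x": 0,"y": 0,"z": 0,"ax": 0,"ay": 0,"az": 0},{"gripper": 1,"x": 0,"y": 0,"z": 0,"ax": 0,"ay": 0,"az": 0}])

```text
clock: 8.1
position: [449.3, -106.0, 239.5]
ee_rot: [0.998, -0.07, -0.002, 0.0]
contact_force: [1.2, 0.6, -0.3]
gripper_width: -0.3
grasp_force: 0.0
```

```bash
python3 look.py p5
```

```text
8.1 station [-132.7 -120.6  239.5] F [ 1.2  0.6 -0.3] [ 0.998 -0.07  -0.002  0.   ] -0.25672768695594184 [ 0.12  0.1  -0.36 -0.   -1.12  1.31]
```

View pics/p5.png

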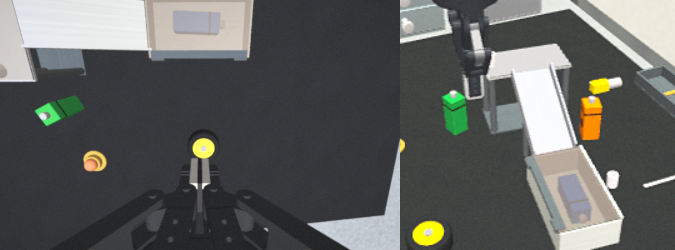

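The shield now covers the tin and the housing shows through it at (573,197). I'll check the shield's level and spacer_a before handing in.

send_rows(targets=[{"gripper": 1,"x": -3,"y": 0,"z": -2,"ax": 0,"ay": 0,"az": 0},{"gripper": 1,"x": -3,"y": 0,"z": 0,"ax": 0,"ay": 0,"az": 0},{"gripper": 1,"x": 0,"y": 0,"z": 0,"ax": 0,"ay": 0,"az": 0},{"gripper": 1,"x": 0,"y": 0,"z": 0,"ax": 0,"ay": 0,"az": 0},{"gripper": 1,"x": 0,"y": 0,"z": 0,"ax": 0,"ay": 0,"az": 0}])

```text
clock: 8.62
position: [391.0, -97.6, 260.9]
ee_rot: [0.998, -0.07, 0.0, 0.0]
contact_force: [0.2, 0.8, -0.1]
gripper_width: 0.5
grasp_force: 0.0
```

```bash
python3 - <<'E'
from h import *
state()
im,d=arm.get_image('top');P=cloud('top',d)
S=np.stack([(P[...,:2]-O)@X,(P[...,:2]-O)@Y,P[...,2]],-1)
for x in range(-50,61,10):
    m=(abs(S[...,0]-x)<5)&(abs(S[...,1]+120)<65)&(d>0);print(x,m.sum(),np.percentile(S[m][:,2],[5,50,95]).round(1))
m=(S[...,1]>-200)&(S[...,1]<-30)&(abs(S[...,0])<70)&(S[...,2]>70);print('high',m.sum())
old=np.load('pics/top0.npz')['im']
out=np.hstack([old[60:310,225:430],im[60:310,225:430]]);cv2.imwrite('pics/cmp.png',cv2.resize(out,None,fx=1.9,fy=1.9)[:,:,::-1])
E
```

```text
8.6167 station [-191.7 -120.2  260.9] F [ 0.2  0.8 -0.1] [ 0.998 -0.07   0.     0.   ] 0.46984692703746894 [ 0.16 -0.03 -0.44  0.   -1.16  1.27]
-50 326 [-3.2  1.2 54.5]
-40 253 [49.7 53.1 56.6]
-30 250 [48.2 52.  55.8]
-20 251 [48.4 51.9 55.2]
-10 252 [48.3 51.8 55.4]
0 251 [48.6 52.1 55.3]
10 250 [48.5 52.  55.3]
20 250 [48.4 52.1 56.3]
30 247 [48.9 51.7 55.3]
40 251 [48.9 52.3 55.9]
50 49 [ 1.3 51.3 54.3]
60 227 [-3.5 -0.1  3.5]
high 13
```

View pics/cmp.png

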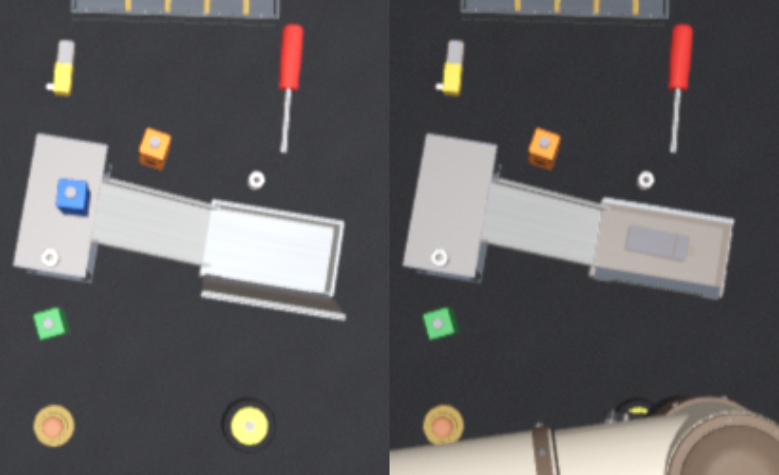

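Compared with the first picture, the shield is shut and level at about 52 mm, the housing lies under it at (657,243), and nothing else has moved.

```bash
python3 -c "
from bench import arm
print(arm.job_done())"
```

```text
the job is handed in; nothing more can be done
None
```

The blue housing was toppled with the fingertips and slid down to lie in the tin, the shield is shut level over it, the other parts look unmoved, and I handed the job in at about 8.7 s.

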